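Sort tagged camera modules, then crack open the dry box and hold it ajar

TASK

Set the green-tagged camera module down into the green pass nest and the red-tagged one into the red reject nest, upright and fully seated, either way round; set them down, do not drop them. Then, to air the dry box before it is loaded, break its blue lid free from the clinging seal without letting it fly up when the seal lets go, and finish while holding the lid level and still over the box, only slightly open: about 3 cm above its seat. Keep hold of it at the end, and leave the screw jar, the spare eyepiece and the screwdriver where they are.

Things in the scene. Friction and masses are not known exactly. Their poses are not given: they have to be found in the camera images.
- module_green_mid (a point): centre (half-way up) of the camera module with the green tag on top: grey box 80 (x) x 38 (y) x 48 (z) mm, 160 g, standing upright on the bench (centre 24 mm above its underside). A black lens barrel 26 mm across sticks out 14 mm from its -x end, axis 30 mm above the underside. Own z up, x along the long side. Take it across the 38 mm width.
- module_red_mid (a point): centre (half-way up) of the camera module with the red tag on top: grey box 80 (x) x 38 (y) x 48 (z) mm, 160 g, standing upright on the bench (centre 24 mm above its underside). A black lens barrel 26 mm across sticks out 14 mm from its -x end, axis 30 mm above the underside. Own z up, x along the long side. Take it across the 38 mm width.
- nest_green: the green nest (pass): fixed plate 114 (x) x 80 (y) x 4 mm; origin: centre of its underside, on the bench. Its green stops (ends and corners, tops 16 mm above the bench) form a 90 x 48 mm pocket, 5 mm play all round; the middle 60 mm of both long sides is open for fingers. Seated module: underside 4 mm, centre 28 mm above the bench; lens to -x or +x, both right.
- nest_red: the red nest (reject): fixed plate 114 (x) x 80 (y) x 4 mm; origin: centre of its underside, on the bench. Its red stops (ends and corners, tops 16 mm above the bench) form a 90 x 48 mm pocket, 5 mm play all round; the middle 60 mm of both long sides is open for fingers. Seated module: underside 4 mm, centre 28 mm above the bench; lens to -x or +x, both right.
- drybox: fixed white dry-storage box, 180 x 180 x 104 mm high, closed by the blue lid. Origin: centre of its underside, on the bench; its x and y run along its sides.
- lid: loose blue lid with a white inlay: 188 x 188 x 8 mm plate, 0.32 kg; origin: centre of the plate's underside, 104 mm above the bench when shut. A plug under it reaches 29 mm into the box. Its seal clings: the straight pull needed, weight of 3 N included, peaks at 12 to 20 N in the first 3 mm, then drops suddenly, to below the weight at about 10 mm (it may kick up a little). Beyond 17 mm only the weight is left.
- lid_handle (a point): middle of the lid's handle: a dark straight bar 14 mm wide (x), 14 mm high, along the lid's own y on two posts with 100 mm free between them; it is over the lid's centre, 38 mm above the plate's top and 46 mm above the lid's origin (150 mm above the bench when shut). Moves with the lid; axes as the box's when shut.
- screw_jar: bystander: closed jar, 52 mm across, 65 mm high; origin at the centre of its underside. Leave it alone.
- eyepiece: bystander: spare black eyepiece, 42 mm across, 58 mm high, standing; origin at the centre of its underside. Leave it alone.
- driver: bystander: screwdriver 200 mm long lying on the bench along its own x; origin at its middle, on its underside. Leave it alone.
Not all that is in view belongs to the job. Leave any orange or purple look-alike of the part that bears module_red_mid alone.

How it is judged:
By the outcome, as a careful person would: the job done as asked, in the order asked, and still so for the second after the job is handed in, while the arm keeps its last pose, push and grip.
It also fails if it takes over 61 s, if anything falls off the work surface, if the arm or the gripper's body presses on something with over 40 N, if the wrist force passes 120 N, or if a joint passes its speed limit or range.

ROBOT

A 6-joint arm with a two-finger parallel gripper is mounted at the origin on the work surface. World frame = base frame: x ahead of the robot, y to its left, z up, the work surface at z = 0. Lengths are in m, angles in rad, forces in N, time in s.
With the tool pointing down it reaches from about 0.375 to 0.975 m from the base axis. Payload 3.8 kg.
Tool frame: the origin (TCP) lies between the finger pads; the fingertips stand 14 mm ahead of it and the grasp point (between the pads) lies 5 mm behind it (arm.tip_reach is the distance from the TCP to the fingertips, in m); z points along the fingers, y is the line along which they close (so a half turn about z gives the same grasp; the last joint's range is limited). The gripper opens to 85 mm and grips with 20 to 120 N. Pads are 22 mm wide; open, the fingers measure 114 mm over their backs; the gripper's body (76 mm by 85 mm) begins 54 mm behind the grasp point. The pads swing forward as they close: fully open they stand 13 mm farther back than shut.
Start: joints at [1.139, 0.264, 1.604, -0, 1.274, -0.037], TCP at [0.26, 0.623, 0.245] pointing down, gripper open.
Joint ranges: [-2.63, 2.63], [-0.94, 2.18], [0.31, 2.57], [-1.31, 4.45], [0, 2.66], [-2.55, 2.55]. Speed limits (rad/s): [2.57, 2.57, 3.14, 3.14, 3.14, 3.14].

INTERFACE

Orientations are given as a unit quaternion [x, y, z, w].
In Python, from cell import arm gives the robot as it stands. The module is installed in compiled form; this text tells all that it offers.
- The arm moves only by the tool jog_arm, never from a script. Its argument "series" is a list of rows, each an object of numbers: "dx", "dy", "dz": the shift along the tool's x, y, z in cm; "roll": the turn about the tool's z in rad. In form: [{"dx": .., "dy": .., "dz": .., "roll": ..}, ...]. A call has 1 to 20 rows; each row shifts and turns the commanded pose from where the row before left it, along the tool's axes as they then stand; what a row does not reach is not made up. A row lasts 1/10 s, in which the tool goes at most 50 mm and 8.59 degrees, less where a joint would pass 70% of its speed; a pose out of reach is approached as far as the arm can. A call with a gripper value outside its range is refused whole. "gripper" is the opening, from 0 (shut) to 1 (fully open), set as the call begins (left out, the last holds). The fingers move at their own pace and stop on an object; "squeeze" is the grip in N (left out, the last holds). Time passes only in rows, so rows that do not move let the fingers close. It gives the time, the measured TCP pose, the force, the opening and the grip force at its end, in the units of the state.
- arm.get_obs(): the state, without advancing time (a new reading comes with each control period).
- arm.snapshot(name): name is "scene" or "top"; returns a dict with "color" (400x640x3 uint8, blue, green, red), "fx", "fy", "cx", "cy" (pixels), "D" ([k1, k2, p1, p2, k3] as OpenCV has them; the pictures are not rectified), "rvec" (rotation vector, rad) and "tvec" (3), from world to camera coordinates, as OpenCV has them. Camera axes: x right, y down, z forward; pixel columns grow to the right and rows downward; lengths in m; the calibration is good to about 2 mm. A picture is of the moment at which its call begins. There is no depth.
- arm.hand_in(): hands the job in; it is judged then, once.
The state is a dict: "time_s": time; "joint_pos": joint angles; "dq": joint speeds; "joint_torque": joint torques, N m; "tcp_pos": TCP position; "ee_rot": TCP orientation; "wrist_force": force on the tool from outside, world axes, zero at the start; "wrist_torque": the same for the moment, N m; "width": opening from 0.0 (shut) to 1.0 (fully open); "gripper_force": force on a finger pad.
Only numpy, scipy, OpenCV 4.12 (cv2) and the standard library are available. Lean on these libraries where they do the work, as an engineer would, in place of code of your own. Each camera call takes 0.05 s, during which the arm holds its last target. There are 200 camera calls.

## Working session

There is one attempt and no reset: what is moved stays moved. The work goes in short steps, Python scripts to look and compute and a tool call to move; the robot and the scene stay as the last step left them, time stands still between calls to the robot, and variables do not carry over. Pictures are saved under pics/ and viewed, at most 10 in all, crops included, and the job is handed in when it is done.

Besides the shell and the picture viewer there is one more tool, called after "Call:" by a JSON object that holds its "name" and its "arguments", one argument or row to a line. jog_arm: Moves the arm, as the interface text tells. Its arguments: {"type":"object","properties":{"series":{"type":"array"},"gripper":{"type":"number"},"squeeze":{"type":"number"}},"required":["series"]}

```bash
mkdir -p pics
cat > h.py <<'E'
import numpy as np, cv2, json
from cell import arm
from scipy.spatial.transform import Rotation as R
def P(s):
    K=np.array([[s['fx'],0,s['cx']],[0,s['fy'],s['cy']],[0,0,1.]]); return K,np.array(s['D'],float),cv2.Rodrigues(np.array(s['rvec'],float))[0],np.array(s['tvec'],float).ravel()
def ray(s,px):
    K,D,Rm,t=P(s); n=cv2.undistortPoints(np.array(px,float).reshape(-1,1,2),K,D).reshape(-1,2)
    return -Rm.T@t, np.c_[n,np.ones(len(n))]@Rm
def onz(s,px,z):
    c,d=ray(s,px); return c+d*((z-c[2])/d[:,2])[:,None]
def tri(s1,p1,s2,p2):
    c1,d1=ray(s1,p1);c2,d2=ray(s2,p2);out=[]
    for a,b in zip(d1,d2):
        a=a/np.linalg.norm(a);b=b/np.linalg.norm(b)
        k=np.linalg.lstsq(np.c_[a,-b],c2-c1,rcond=None)[0]
        p,q=c1+k[0]*a,c2+k[1]*b; out.append(np.r_[(p+q)/2,np.linalg.norm(p-q)])
    return np.array(out)
def proj(s,pts):
    K,D,Rm,t=P(s); return cv2.projectPoints(np.array(pts,float).reshape(-1,1,3),Rm,t,K,D)[0].reshape(-1,2)
E
python3 - <<'E'
from h import *
import pickle
S={n:arm.snapshot(n) for n in('scene','top')}
pickle.dump(S,open('s0.pkl','wb'))
for n in S:
    cv2.imwrite(f'pics/{n}0.png',cv2.resize(S[n]['color'],(800,500)))
    K,D,Rm,t=P(S[n]); print(n,-Rm.T@t,K[0,0])
o=arm.get_obs();print(o['tcp_pos'],R.from_quat(o['ee_rot']).as_matrix(),o['time_s'],arm.tip_reach)
E
```

```text
scene [ 0.97474699 -0.44083019  0.89218026] 431.5363472549407
top [0.46437972 0.05993766 0.96943502] 388.8107732217156
[0.25937655 0.62250411 0.2440847 ] [[-9.23066731e-01  3.84639004e-01 -8.03424742e-04]
 [ 3.84639841e-01  9.23064959e-01 -1.80956836e-03]
 [ 4.55826526e-05 -1.97938152e-03 -9.99998040e-01]] 0.1 0.014
```

View pics/scene0.png

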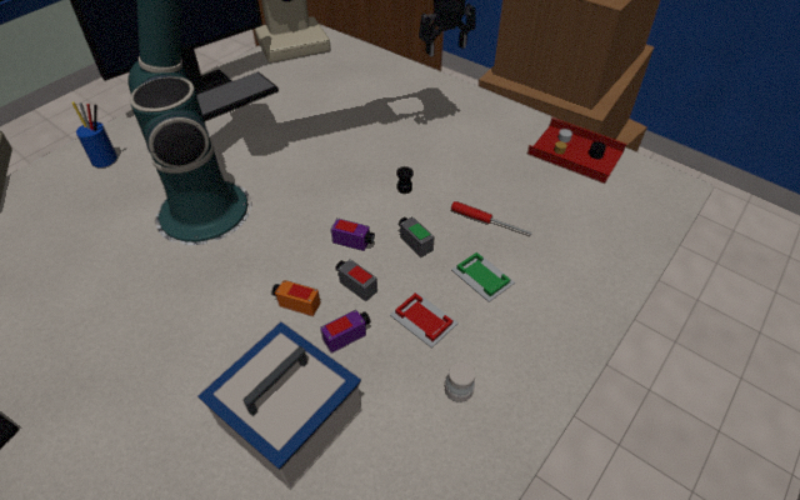

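View pics/top0.png

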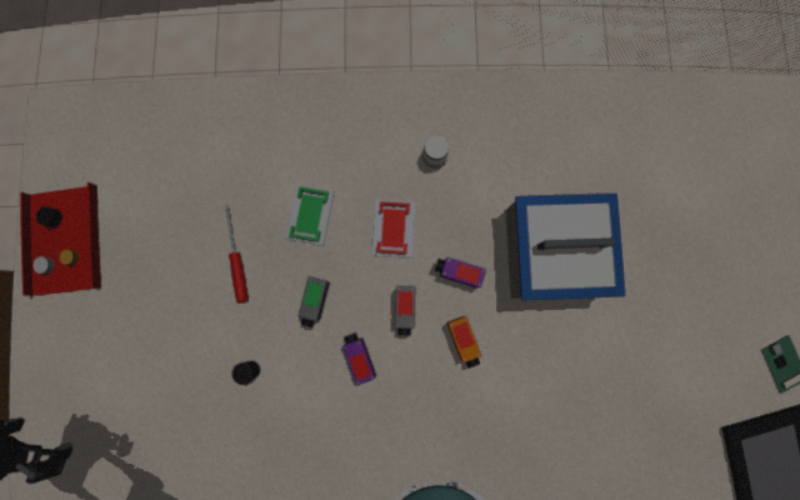

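The scene view (800×500) shows the grey/green module at about (417,235), the grey/red one at (357,278), the green nest at (483,275), the red nest at (424,318) and the lid at (280,395). In the top view they are at (313,300), (404,308), (311,214), (394,229) and (570,245). The purple and orange boxes are decoys. Next I'll enlarge the work area.

Run:
```python
from h import *
import pickle
S=pickle.load(open('s0.pkl','rb'))
t=S['top']['color'][140:320,220:420]; s=S['scene']['color'][165:285,260:420]
f=lambda a,k:cv2.convertScaleAbs(cv2.resize(a,None,fx=k,fy=k,interpolation=cv2.INTER_NEAREST),alpha=1.6)
cv2.imwrite('pics/ct.png',f(t[:140,:],4)); cv2.imwrite('pics/cs.png',f(s,5))
for n in S:
    im=S[n]['color']; h=cv2.cvtColor(im,cv2.COLOR_BGR2HSV)
    for c,m in (('green',cv2.inRange(h,(45,90,50),(80,255,255))),('red',cv2.inRange(h,(0,140,70),(5,255,255))|cv2.inRange(h,(174,140,70),(180,255,255))),('blue',cv2.inRange(h,(100,140,50),(125,255,255)))):
        for k in cv2.findContours(m,cv2.RETR_EXTERNAL,cv2.CHAIN_APPROX_NONE)[0]:
            if cv2.contourArea(k)>60: M=cv2.moments(k); print(n,c,np.round([M['m10']/M['m00'],M['m01']/M['m00']],1),cv2.contourArea(k),[np.round(v,1) for v in cv2.minAreaRect(k)])
```

```text
scene green [385.8 219.2] 533.5 [array([386.4, 218.5]), array([39.5, 20.3]), np.float64(40.4)]
scene green [334.7 184.8] 107.5 [array([334.8, 184.8]), array([14.8,  8.5]), np.float64(45.0)]
scene red [270.6 260.2] 143.5 [array([270.8, 260.1]), array([ 8.9, 18.3]), np.float64(63.4)]
scene red [338.3 253.4] 636.5 [array([338.7, 252.7]), array([41.4, 22.3]), np.float64(37.6)]
scene red [239.8 232.9] 118.5 [array([239.9, 232.9]), array([17. ,  8.9]), np.float64(15.9)]
scene red [287.7 219.3] 127.5 [array([287.6, 219.3]), array([17.3,  9.6]), np.float64(35.0)]
scene red [276.8 180.3] 86.0 [array([276.9, 180.4]), array([15.5,  7. ]), np.float64(14.0)]
scene red [376.7 169.1] 187.0 [array([376.7, 169.1]), array([32.3,  7. ]), np.float64(20.6)]
scene red [463.1 120.9] 978.0 [array([461.1, 119.3]), array([67.5, 29.8]), np.float64(24.9)]
scene blue [223.3 314.2] 7480.0 [array([223.7, 310.8]), array([85.9, 98. ]), np.float64(43.2)]
scene blue [ 76.1 116.6] 530.5 [array([ 75.8, 116. ]), array([36.2, 20.9]), np.float64(71.0)]
scene blue [582.1  66. ] 15566.5 [array([571.5,  77. ]), array([154., 1
[... 425 characters left out ...]
 [array([287.7, 292.6]), array([18. , 11.1]), np.float64(71.6)]
top red [370.5 268.2] 172.5 [array([370.4, 268.3]), array([17.9, 11.3]), np.float64(70.0)]
top red [323.8 242.3] 180.5 [array([323.5, 242. ]), array([18., 11.]), np.float64(90.0)]
top red [374.  218.4] 164.0 [array([374. , 218.4]), array([17.4, 10.8]), np.float64(18.4)]
top red [190.3 221.5] 300.0 [array([190.3, 221.3]), array([39.5,  9. ]), np.float64(80.5)]
top red [314.4 181.8] 710.5 [array([314.1, 181.7]), array([22.9, 40.1]), np.float64(4.4)]
top red [ 49.3 191.5] 3511.5 [array([ 48.2, 190.6]), array([87.6, 47.7]), np.float64(87.9)]
top blue [455.1 197.1] 6501.5 [array([455.6, 196.6]), array([83.2, 82.1]), np.float64(86.7)]
```

View pics/ct.png

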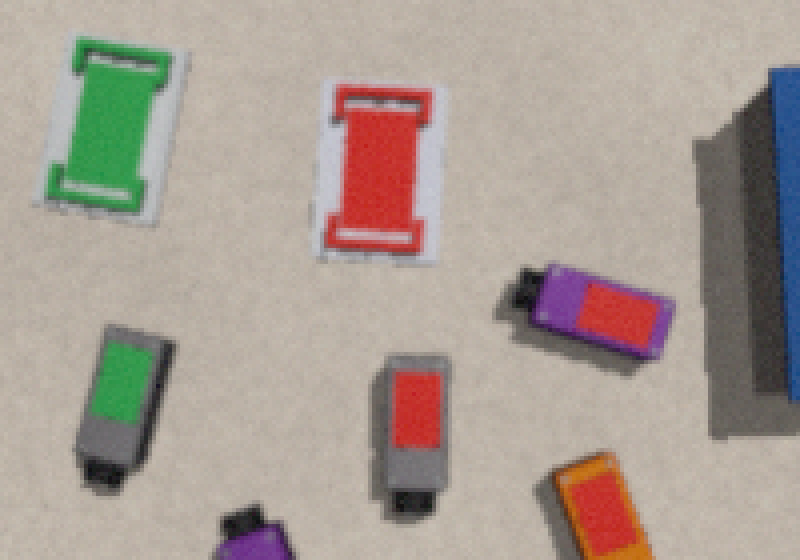

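View pics/cs.png

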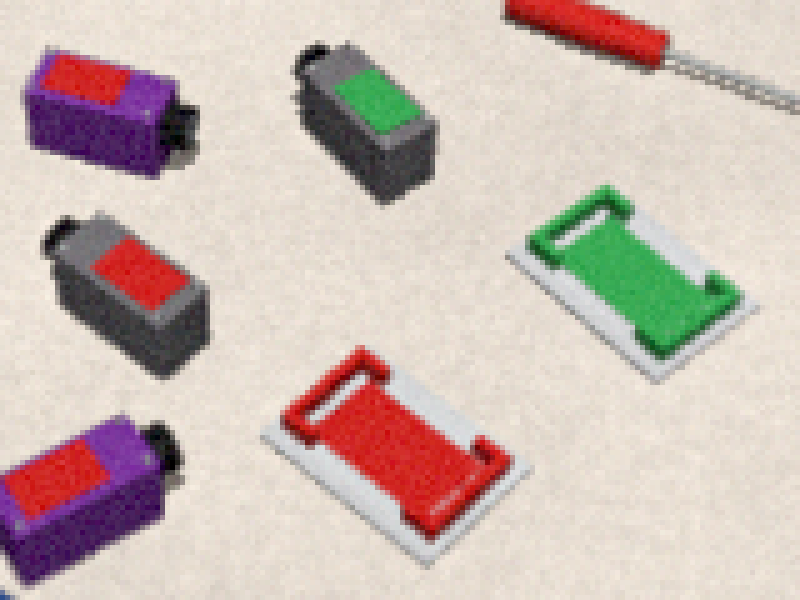

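The crops show both grey modules with their lenses pointing toward the robot (−x), and both nests empty. I'll triangulate top-face corners, plate corners, tags and lid corners across the two views.

Run:
```python
from h import *
import pickle
np.set_printoptions(precision=4,suppress=True)
S=pickle.load(open('s0.pkl','rb')); T,C=S['top'],S['scene']
t=lambda l:np.array(l,float)/4+[219.5,139.5]
s=lambda l:np.array(l,float)/5+[259.5,164.5]
# order (-x,-y),(+x,-y),(+x,+y),(-x,+y)
mods={'green':(t([(133,465),(160,340),(105,327),(78,452)]),s([(302,72),(388,143),(437,120),(350,43)])),
'red':(t([(446,490),(448,357),(390,357),(386,490)]),s([(55,245),(160,315),(208,288),(105,212)]))}
tag={'green':((250.1,235.2),(334.7,184.8)),'red':((323.8,242.3),(287.7,219.3))}
for k,(a,b) in mods.items():
    X=tri(T,a,C,b); Z=onz(T,a,.048)[:,:2]; print(k,X,'\n mean',X.mean(0),'top@48',Z.mean(0),onz(C,b,.048).mean(0)[:2])
    for Q in (Z,onz(C,b,.048)[:,:2]):
        v=Q[1]+Q[2]-Q[0]-Q[3]; w=Q[3]+Q[2]-Q[0]-Q[1]; print(' L',np.linalg.norm(v)/2,np.linalg.norm(w)/2,'yaw',np.degrees(np.arctan2(v[1],v[0])))
    print(' tag',tri(T,[tag[k][0]],C,[tag[k][1]]),onz(T,[tag[k][0]],.048),onz(C,[tag[k][1]],.048))
nest={'green':(t([(155,225),(188,50),(75,33),(35,205)]),s([(508,252),(657,380),(757,305)])),
'red':(t([(438,263),(450,85),(326,79),(316,260)]),s([(263,432),(427,563),(532,470)]))}
for k,(a,b) in nest.items():
    X=tri(T,a[:3],C,b); Q=onz(T,a,.004)[:,:2]; v=Q[1]+Q[2]-Q[0]-Q[3];W=onz(C,b,.004)
    print('nest',k,X,'c',(X[0]+X[2])/2,'top',Q.mean(0),'scene',(W[0]+W[2])/2,np.linalg.norm(v)/2,'yaw',np.degrees(np.arctan2(v[1],v[0])),np.degrees(np.arctan2(*(W[1]-W[0])[1::-1])))
    # stops hull from top
for n,p in (('green',(246.5,170.8)),('red',(314.1,181.7))): print('stop rect',n,onz(T,[p],.012))
for n in S:
    h=cv2.cvtColor(S[n]['color'],cv2.COLOR_BGR2HSV); m=cv2.inRange(h,(100,140,30),(125,255,255))
    ks=cv2.findContours(m,cv2.RETR_EXTERNAL,cv2.CHAIN_APPROX_NONE)[0]; k=[q for q in ks if 5500<cv2.contourArea(q)<9000][0]
    print(n,cv2.approxPolyDP(cv2.convexHull(k),4,True).reshape(-1,2).tolist())
cv2.imwrite('pics/lid.png',cv2.convertScaleAbs(np.hstack([cv2.resize(T['color'][145:250,400:510],None,fx=3.6,fy=3.6,interpolation=0),cv2.resize(C['color'][255:360,155:295],None,fx=3,fy=3.6,interpolation=0)]),alpha=1.6))
```

```text
green [[0.4324 0.2281 0.0438 0.0001]
 [0.5061 0.2109 0.0492 0.0002]
 [0.5144 0.2445 0.0455 0.0004]
 [0.4406 0.2605 0.047  0.0005]] 
 mean [0.4734 0.236  0.0464 0.0003] top@48 [0.4734 0.2357] [0.4744 0.2347]
 L 0.07554771752854227 0.03389282066795442 yaw -12.278542692062492
 L 0.07386893157905426 0.03386464700156868 yaw -11.974115112623858
 tag [[0.4808 0.2335 0.0471 0.0007]] [[0.4811 0.2336 0.048 ]] [[0.4811 0.2325 0.048 ]]
red [[0.4166 0.0435 0.0502 0.0022]
 [0.4935 0.0404 0.0559 0.    ]
 [0.4946 0.0748 0.0455 0.0007]
 [0.4173 0.0793 0.0451 0.0036]] 
 mean [0.4555 0.0595 0.0492 0.0016] top@48 [0.455  0.0588] [0.4554 0.0606]
 L 0.07810324935020674 0.034773714080708305 yaw -2.166442064128328
 L 0.07445223598356922 0.03147075702369921 yaw -2.26430428137632
 tag [[0.4625 0.0593 0.0468 0.0011]] [[0.4621 0.0589 0.048 ]] [[0.4636 0.0589 0.048 ]]
nest green [[0.5808 0.222  0.0036 0.001 ]
 [0.692  0.2007 0.0028 0.0009]
 [0.7057 0.2744 0.004  0.0026]] c [0.6432 0.2482 0.0038 0.0018] top [0.6429 0.2484] scene [0.6439 0.2488 0.004 ] 0.11326094896334839 yaw -11.49934064200736 -11.529605335761186
nest red [[0.5543 0.0451 0.0044 0.0017]
 [0.6663 0.0351 0.0051 0.0003]
 [0.6727 0.1138 0.001  0.0013]] c [0.6135 0.0794 0.0027 0.0015] top [0.6122 0.0783] scene [0.6144 0.0792 0.004 ] 0.11405980130080921 yaw -4.224216581096823 -5.190775791597828
stop rect green [[0.643  0.2501 0.012 ]]
stop rect red [[0.6125 0.0807 0.012 ]]
scene [[224, 258], [287, 305], [223, 374], [159, 317]]
top [[491, 155], [498, 235], [418, 239], [413, 158]]
```

View pics/lid.png

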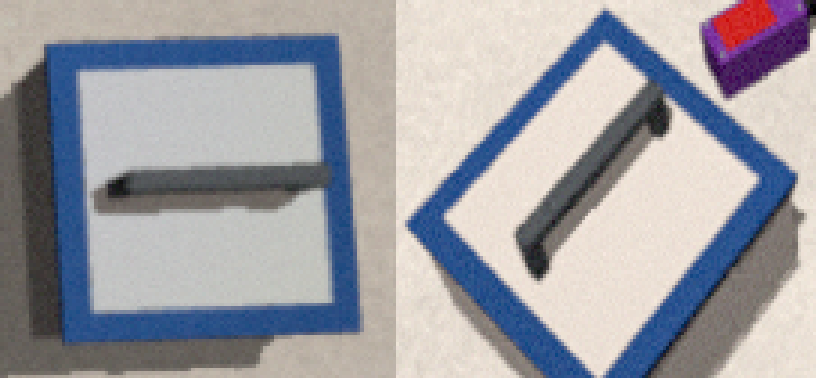

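The lid crops show the lid shut, with the bar ends at crop (127,180) and (330,175) in the top view and (657,88) and (525,238) in the scene view. I'll compute the lid's pose and the first jog.

```bash
cat >> h.py <<'E'
def go(*tg):
    o=arm.get_obs(); p=np.array(o['tcp_pos']); M=R.from_quat(o['ee_rot']).as_matrix()
    print('t',round(o['time_s'],2),'tcp',np.round(p,4),'ya',round(np.degrees(np.arctan2(M[1,1],M[0,1])),2),'zax',np.round(M[:,2],4),'w',round(o['width'],3),'F',np.round(o['wrist_force'],1),'g',round(o['gripper_force'],1))
    for x,y,z,ya in tg:  # ya: wanted world angle of tool y, deg
        d=M.T@(np.array([x,y,z])-p)*100; roll=np.radians(np.degrees(np.arctan2(M[1,1],M[0,1]))-ya)
        print('  d cm',np.round(d,2),'roll',round(roll,3))
        a=np.radians(ya); M=np.c_[[np.sin(a)*-1,np.cos(a),0],[np.cos(a),np.sin(a),0],[0,0,-1]]; p=np.array([x,y,z])
E
python3 - <<'E'
from h import *
import pickle
np.set_printoptions(precision=4,suppress=True)
S=pickle.load(open('s0.pkl','rb')); T,C=S['top'],S['scene']
t=lambda l:np.array(l,float)/3.6+[399.6,144.6]
s=lambda l:(np.array(l,float)-[396,0])/[3,3.6]+[154.6,254.6]
print('outer',tri(T,t([(48,45),(337,36),(360,330),(65,341)])[[0,2,3]],C,s([(795,180),(410,225),(604,12)])))
L=onz(T,t([(48,45),(337,36),(360,330),(65,341)]),.112);print('outer top mean',L.mean(0))
I=tri(T,t([(78,70),(90,312),(333,300)]),C,s([(760,180),(604,44),(443,216)]));print('inlay',I,(I[0]+I[2])/2)
H=tri(T,t([(127,181),(330,175)]),C,s([(655,90),(527,236)]));print('handle',H,H.mean(0),'ang',np.degrees(np.arctan2(*(H[0]-H[1])[1::-1])))
Z=onz(T,t([(127,181),(330,175)]),.157);print(Z,Z.mean(0))
v=L[1]-L[0]+L[2]-L[3];print('y axis ang',np.degrees(np.arctan2(-v[1],-v[0])))
go((.4732,.2352,.15,78),(.4732,.2352,.022,78))
E
```

```text
outer [[ 0.6506 -0.1456  0.1068  0.    ]
 [ 0.4696 -0.3326  0.1085  0.0029]
 [ 0.4653 -0.1488  0.1083  0.0007]]
outer top mean [ 0.5593 -0.2383  0.112 ]
inlay [[ 0.6338 -0.1625  0.1112  0.0007]
 [ 0.4827 -0.1649  0.1084  0.0007]
 [ 0.4874 -0.3147  0.1148  0.0002]] [ 0.5606 -0.2386  0.113   0.0005]
handle [[ 0.5586 -0.1791  0.1506  0.0007]
 [ 0.5617 -0.2967  0.1568  0.0053]] [ 0.5601 -0.2379  0.1537  0.003 ] ang 91.48256534514972
[[ 0.5581 -0.1769  0.157 ]
 [ 0.5599 -0.2987  0.157 ]] [ 0.559  -0.2378  0.157 ]
y axis ang 91.09021113733388
t 0.1 tcp [0.2594 0.6225 0.2441] ya 67.38 zax [-0.0008 -0.0018 -1.    ] w 0.998 F [-0.4  0.1 -0.4] g 0.0
  d cm [-34.64 -27.51   9.46] roll -0.185
  d cm [ 0.   0.  12.8] roll 0.0
```

Call:
{"name": "jog_arm", "arguments": {
  "series": [
    {"dx": -1.2,"dy": -1.0,"dz": 0.3},
    {"dx": -2.4,"dy": -1.9,"dz": 0.6},
    {"dx": -2.4,"dy": -1.9,"dz": 0.6},
    {"dx": -2.4,"dy": -1.9,"dz": 0.6},
    {"dx": -2.4,"dy": -1.9,"dz": 0.6},
    {"dx": -2.4,"dy": -1.9,"dz": 0.6},
    {"dx": -2.4,"dy": -1.9,"dz": 0.6},
    {"dx": -2.4,"dy": -1.9,"dz": 0.6},
    {"dx": -2.4,"dy": -1.9,"dz": 0.6},
    {"dx": -2.4,"dy": -1.9,"dz": 0.6},
    {"dx": -2.4,"dy": -1.9,"dz": 0.6},
    {"dx": -2.4,"dy": -1.9,"dz": 0.6},
    {"dx": -2.4,"dy": -1.9,"dz": 0.6},
    {"dx": -2.4,"dy": -1.9,"dz": 0.6},
    {"dx": -2.2,"dy": -1.8,"dz": 0.6},
    {"roll": -0.06},
    {"roll": -0.06},
    {"roll": -0.065},
    {},
    {}
  ],
  "gripper": 0.8,
  "squeeze": 50
}}

```text
validation failed for argument at $.se...
```

```bash
python3 -c "
from h import *
go((.4732,.2352,.15,78),(.4732,.2352,.022,78))"
```

```text
t 0.1 tcp [0.2594 0.6225 0.2441] ya 67.38 zax [-8.0e-04 -1.8e-03 -1.0e+00] w 0.998 F [-0.4  0.1 -0.4] g 0.0
  d cm [-34.64 -27.51   9.46] roll -0.185
  d cm [ 0.   0.  12.8] roll 0.0
```

Call:
{"name": "jog_arm", "arguments": {
  "series": [
    {"dx": -1.2,"dy": -1.0,"dz": 0.3,"roll": 0},
    {"dx": -2.4,"dy": -1.9,"dz": 0.6,"roll": 0},
    {"dx": -2.4,"dy": -1.9,"dz": 0.6,"roll": 0},
    {"dx": -2.4,"dy": -1.9,"dz": 0.6,"roll": 0},
    {"dx": -2.4,"dy": -1.9,"dz": 0.6,"roll": 0},
    {"dx": -2.4,"dy": -1.9,"dz": 0.6,"roll": 0},
    {"dx": -2.4,"dy": -1.9,"dz": 0.6,"roll": 0},
    {"dx": -2.4,"dy": -1.9,"dz": 0.6,"roll": 0},
    {"dx": -2.4,"dy": -1.9,"dz": 0.6,"roll": 0},
    {"dx": -2.4,"dy": -1.9,"dz": 0.6,"roll": 0},
    {"dx": -2.4,"dy": -1.9,"dz": 0.6,"roll": 0},
    {"dx": -2.4,"dy": -1.9,"dz": 0.6,"roll": 0},
    {"dx": -2.4,"dy": -1.9,"dz": 0.6,"roll": 0},
    {"dx": -2.4,"dy": -1.9,"dz": 0.6,"roll": 0},
    {"dx": -2.2,"dy": -1.8,"dz": 0.6,"roll": 0},
    {"dx": 0,"dy": 0,"dz": 0,"roll": -0.06},
    {"dx": 0,"dy": 0,"dz": 0,"roll": -0.06},
    {"dx": 0,"dy": 0,"dz": 0,"roll": -0.065},
    {"dx": 0,"dy": 0,"dz": 0,"roll": 0},
    {"dx": 0,"dy": 0,"dz": 0,"roll": 0}
  ],
  "gripper": 0.8,
  "squeeze": 50
}}

```text
time_s: 2.1
tcp_pos: [0.4728, 0.2354, 0.158]
ee_rot: [0.106, 0.994, -0.0, -0.0]
wrist_force: [1.8, -0.0, 0.0]
width: 0.803
gripper_force: 0.0
```

```bash
python3 -c "
from h import *
go((.4732,.2352,.15,78),(.4732,.2352,.022,78))"
```

```text
t 2.1 tcp [0.4728 0.2354 0.158 ] ya 77.87 zax [-4.e-04 -4.e-04 -1.e+00] w 0.803 F [ 1.8 -0.   0. ] g 0.0
  d cm [-0.04 -0.01  0.8 ] roll -0.002
  d cm [ 0.   0.  12.8] roll 0.0
```

Call:
{"name": "jog_arm", "arguments": {
  "series": [
    {"dx": 0,"dy": 0,"dz": 1.5,"roll": 0},
    {"dx": 0,"dy": 0,"dz": 2,"roll": 0},
    {"dx": 0,"dy": 0,"dz": 2,"roll": 0},
    {"dx": 0,"dy": 0,"dz": 2,"roll": 0},
    {"dx": 0,"dy": 0,"dz": 2,"roll": 0},
    {"dx": 0,"dy": 0,"dz": 2,"roll": 0},
    {"dx": 0,"dy": 0,"dz": 1,"roll": 0},
    {"dx": 0,"dy": 0,"dz": 0.7,"roll": 0},
    {"dx": 0,"dy": 0,"dz": 0.4,"roll": 0},
    {"dx": 0,"dy": 0,"dz": 0,"roll": 0},
    {"dx": 0,"dy": 0,"dz": 0,"roll": 0}
  ]
}}

```text
time_s: 3.2
tcp_pos: [0.4739, 0.2364, 0.023]
ee_rot: [0.105, 0.995, 0.0, 0.001]
wrist_force: [-0.6, -0.1, 0.7]
width: 0.804
gripper_force: 0.0
```

Call:
{"name": "jog_arm", "arguments": {
  "series": [
    {"dx": 0,"dy": 0,"dz": 0,"roll": 0},
    {"dx": 0,"dy": 0,"dz": 0,"roll": 0},
    {"dx": 0,"dy": 0,"dz": 0,"roll": 0},
    {"dx": 0,"dy": 0,"dz": 0,"roll": 0},
    {"dx": 0,"dy": 0,"dz": 0,"roll": 0},
    {"dx": 0,"dy": 0,"dz": 0,"roll": 0},
    {"dx": 0,"dy": 0,"dz": 0,"roll": 0},
    {"dx": 0,"dy": 0,"dz": 0,"roll": 0},
    {"dx": 0,"dy": 0,"dz": 0,"roll": 0},
    {"dx": 0,"dy": 0,"dz": 0,"roll": 0}
  ],
  "gripper": 0.2,
  "squeeze": 50
}}

```text
time_s: 4.2
tcp_pos: [0.474, 0.2365, 0.0232]
ee_rot: [0.105, 0.995, 0.0, 0.001]
wrist_force: [-0.9, 0.2, 5.7]
width: 0.443
gripper_force: 50.1
```

```bash
python3 -c "
from h import *
go((.4732,.2352,.10,78),(.643,.249,.10,78.5),(.643,.249,.026,78.5))"
```

```text
t 4.2 tcp [0.474  0.2365 0.0232] ya 77.98 zax [ 1.5e-03  6.0e-04 -1.0e+00] w 0.443 F [-0.9  0.2  5.7] g 50.1
  d cm [ 0.04 -0.14 -7.68] roll -0.0
  d cm [-16.32   4.88   0.  ] roll -0.009
  d cm [0.  0.  7.4] roll 0.0
```

Call:
{"name": "jog_arm", "arguments": {
  "series": [
    {"dx": 0,"dy": 0,"dz": -0.7,"roll": 0},
    {"dx": 0,"dy": 0,"dz": -1.5,"roll": 0},
    {"dx": 0,"dy": 0,"dz": -2,"roll": 0},
    {"dx": 0,"dy": 0,"dz": -2,"roll": 0},
    {"dx": 0,"dy": 0,"dz": -1.5,"roll": 0},
    {"dx": -1,"dy": 0.3,"dz": 0,"roll": 0},
    {"dx": -2,"dy": 0.6,"dz": 0,"roll": 0},
    {"dx": -2,"dy": 0.6,"dz": 0,"roll": 0},
    {"dx": -2,"dy": 0.6,"dz": 0,"roll": 0},
    {"dx": -2,"dy": 0.6,"dz": 0,"roll": 0},
    {"dx": -2,"dy": 0.6,"dz": 0,"roll": 0},
    {"dx": -2,"dy": 0.6,"dz": 0,"roll": 0},
    {"dx": -2,"dy": 0.6,"dz": 0,"roll": 0},
    {"dx": -1.3,"dy": 0.3,"dz": 0,"roll": -0.009},
    {"dx": 0,"dy": 0,"dz": 0,"roll": 0},
    {"dx": 0,"dy": 0,"dz": 0,"roll": 0},
    {"dx": 0,"dy": 0,"dz": 0,"roll": 0}
  ]
}}

```text
time_s: 5.9
tcp_pos: [0.6414, 0.249, 0.0987]
ee_rot: [0.1, 0.995, -0.0, -0.001]
wrist_force: [0.6, -0.0, -2.1]
width: 0.443
gripper_force: 49.5
```

Run:
```python
from h import *
import pickle
S={n:arm.snapshot(n) for n in('scene','top')}
pickle.dump(S,open('s1.pkl','wb'))
go((.6435,.249,.028,78.5))
r=lambda n,x0,y0,w,h:cv2.convertScaleAbs(cv2.resize(S[n]['color'][y0:y0+h,x0:x0+w],None,fx=5,fy=5,interpolation=0),alpha=1.6)
cv2.imwrite('pics/h1.png',np.hstack([r('top',205,125,75,100),r('scene',340,150,85,100)]))
```

```text
t 6.0 tcp [0.6416 0.2491 0.0991] ya 78.51 zax [-9.e-04 -2.e-04 -1.e+00] w 0.441 F [ 0.6  0.9 -2.4] g 49.5
  d cm [-0.19  0.03  7.11] roll 0.0
```

View pics/h1.png

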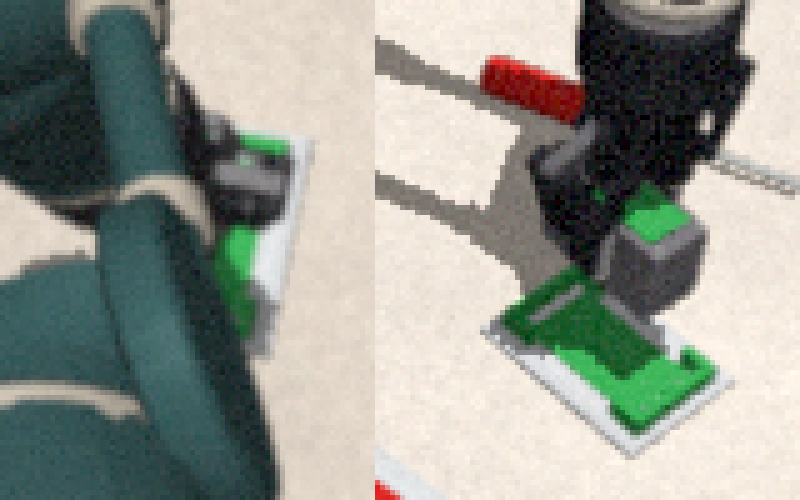

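The module is held upright above the green nest, with its top face near (670,220) in the crop and the nest below it. I'll lower it now.

Call:
{"name": "jog_arm", "arguments": {
  "series": [
    {"dx": -0.2,"dy": 0,"dz": 0.7,"roll": 0},
    {"dx": 0,"dy": 0,"dz": 1.5,"roll": 0},
    {"dx": 0,"dy": 0,"dz": 1.5,"roll": 0},
    {"dx": 0,"dy": 0,"dz": 1,"roll": 0},
    {"dx": 0,"dy": 0,"dz": 0.7,"roll": 0},
    {"dx": 0,"dy": 0,"dz": 0.5,"roll": 0},
    {"dx": 0,"dy": 0,"dz": 0.4,"roll": 0},
    {"dx": 0,"dy": 0,"dz": 0.2,"roll": 0},
    {"dx": 0,"dy": 0,"dz": 0.2,"roll": 0},
    {"dx": 0,"dy": 0,"dz": 0.1,"roll": 0},
    {"dx": 0,"dy": 0,"dz": 0.1,"roll": 0},
    {"dx": 0,"dy": 0,"dz": 0.1,"roll": 0},
    {"dx": 0,"dy": 0,"dz": 0.05,"roll": 0},
    {"dx": 0,"dy": 0,"dz": 0.05,"roll": 0},
    {"dx": 0,"dy": 0,"dz": 0,"roll": 0},
    {"dx": 0,"dy": 0,"dz": 0,"roll": 0}
  ]
}}

```text
time_s: 7.6
tcp_pos: [0.6447, 0.2488, 0.0284]
ee_rot: [0.1, 0.995, 0.0, 0.0]
wrist_force: [-0.7, -0.5, -1.6]
width: 0.444
gripper_force: 49.5
```

Call:
{"name": "jog_arm", "arguments": {
  "series": [
    {"dx": 0,"dy": 0,"dz": 0.05,"roll": 0},
    {"dx": 0,"dy": 0,"dz": 0.05,"roll": 0},
    {"dx": 0,"dy": 0,"dz": 0.05,"roll": 0},
    {"dx": 0,"dy": 0,"dz": 0,"roll": 0},
    {"dx": 0,"dy": 0,"dz": 0,"roll": 0}
  ]
}}

```text
time_s: 8.1
tcp_pos: [0.6446, 0.2488, 0.0273]
ee_rot: [0.1, 0.995, 0.0, 0.0]
wrist_force: [-1.6, -0.3, 2.5]
width: 0.442
gripper_force: 49.9
```

Call:
{"name": "jog_arm", "arguments": {
  "series": [
    {"dx": 0,"dy": 0,"dz": 0,"roll": 0},
    {"dx": 0,"dy": 0,"dz": 0,"roll": 0},
    {"dx": 0,"dy": 0,"dz": 0,"roll": 0},
    {"dx": 0,"dy": 0,"dz": 0,"roll": 0},
    {"dx": 0,"dy": 0,"dz": 0,"roll": 0},
    {"dx": 0,"dy": 0,"dz": -0.3,"roll": 0},
    {"dx": 0,"dy": 0,"dz": -0.7,"roll": 0},
    {"dx": 0,"dy": 0,"dz": -1.5,"roll": 0},
    {"dx": 0,"dy": 0,"dz": -2,"roll": 0},
    {"dx": 0,"dy": 0,"dz": -2,"roll": 0},
    {"dx": 0,"dy": 0,"dz": -2,"roll": 0},
    {"dx": 0,"dy": 0,"dz": -1.5,"roll": 0},
    {"dx": 0,"dy": 0,"dz": 0,"roll": 0},
    {"dx": 0,"dy": 0,"dz": 0,"roll": 0}
  ],
  "gripper": 0.8
}}

```text
time_s: 9.5
tcp_pos: [0.6449, 0.2488, 0.1275]
ee_rot: [0.1, 0.995, 0.0, 0.001]
wrist_force: [-0.4, -0.1, -0.3]
width: 0.798
gripper_force: 0.0
```

```bash
python3 -c "
from h import *
go((.4547,.0593,.13,87.8),(.4547,.0593,.0225,87.8))"
```

```text
t 9.5 tcp [0.6449 0.2488 0.1275] ya 78.5 zax [ 1.1e-03  4.0e-04 -1.0e+00] w 0.798 F [-0.4 -0.1 -0.3] g 0.0
  d cm [ 14.85 -22.36  -0.28] roll -0.162
  d cm [ 0.    0.   10.75] roll 0.0
```

Call:
{"name": "jog_arm", "arguments": {
  "series": [
    {"dx": 0.75,"dy": -1.1,"dz": 0,"roll": 0},
    {"dx": 1.5,"dy": -2.25,"dz": 0,"roll": 0},
    {"dx": 1.5,"dy": -2.25,"dz": 0,"roll": 0},
    {"dx": 1.5,"dy": -2.25,"dz": 0,"roll": 0},
    {"dx": 1.5,"dy": -2.25,"dz": 0,"roll": 0},
    {"dx": 1.5,"dy": -2.25,"dz": 0,"roll": 0},
    {"dx": 1.5,"dy": -2.25,"dz": 0,"roll": 0},
    {"dx": 1.5,"dy": -2.25,"dz": 0,"roll": 0},
    {"dx": 1.5,"dy": -2.25,"dz": 0,"roll": 0},
    {"dx": 1.4,"dy": -2.1,"dz": 0,"roll": 0},
    {"dx": 0.7,"dy": -1.15,"dz": 0,"roll": 0},
    {"dx": 0,"dy": 0,"dz": 0,"roll": -0.08},
    {"dx": 0,"dy": 0,"dz": 0,"roll": -0.082},
    {"dx": 0,"dy": 0,"dz": 0,"roll": 0},
    {"dx": 0,"dy": 0,"dz": 0,"roll": 0}
  ]
}}

```text
time_s: 11.0
tcp_pos: [0.4541, 0.0593, 0.1263]
ee_rot: [0.02, 1.0, -0.0, -0.0]
wrist_force: [-0.5, -0.0, -0.8]
width: 0.8
gripper_force: 0.0
```

```bash
python3 -c "
from h import *
go((.4547,.0593,.0225,87.8))"
```

```text
t 11.0 tcp [0.4541 0.0593 0.1263] ya 87.66 zax [-9.e-04 -0.e+00 -1.e+00] w 0.8 F [-0.5 -0.  -0.8] g 0.0
  d cm [-0.07  0.   10.38] roll -0.002
```

Call:
{"name": "jog_arm", "arguments": {
  "series": [
    {"dx": 0,"dy": 0,"dz": 1.3,"roll": 0},
    {"dx": 0,"dy": 0,"dz": 2,"roll": 0},
    {"dx": 0,"dy": 0,"dz": 2,"roll": 0},
    {"dx": 0,"dy": 0,"dz": 2,"roll": 0},
    {"dx": 0,"dy": 0,"dz": 1.5,"roll": 0},
    {"dx": 0,"dy": 0,"dz": 0.8,"roll": 0},
    {"dx": 0,"dy": 0,"dz": 0.5,"roll": 0},
    {"dx": 0,"dy": 0,"dz": 0.2,"roll": 0},
    {"dx": 0,"dy": 0,"dz": 0,"roll": 0},
    {"dx": 0,"dy": 0,"dz": 0,"roll": 0}
  ]
}}

```text
time_s: 12.0
tcp_pos: [0.4552, 0.0594, 0.0244]
ee_rot: [0.019, 1.0, 0.0, 0.001]
wrist_force: [-0.0, 1.0, -0.4]
width: 0.798
gripper_force: 0.0
```

Call:
{"name": "jog_arm", "arguments": {
  "series": [
    {"dx": 0,"dy": 0,"dz": 0,"roll": 0},
    {"dx": 0,"dy": 0,"dz": 0,"roll": 0},
    {"dx": 0,"dy": 0,"dz": 0,"roll": 0},
    {"dx": 0,"dy": 0,"dz": 0,"roll": 0},
    {"dx": 0,"dy": 0,"dz": 0,"roll": 0},
    {"dx": 0,"dy": 0,"dz": 0,"roll": 0},
    {"dx": 0,"dy": 0,"dz": 0,"roll": 0},
    {"dx": 0,"dy": 0,"dz": 0,"roll": 0}
  ],
  "gripper": 0.2,
  "squeeze": 50
}}

```text
time_s: 12.8
tcp_pos: [0.4552, 0.0594, 0.0244]
ee_rot: [0.019, 1.0, 0.0, 0.001]
wrist_force: [-1.3, -0.1, 5.7]
width: 0.442
gripper_force: 51.4
```

```bash
python3 -c "
from h import *
o=arm.get_obs()['tcp_pos']
go((o[0],o[1],.10,87.8),(.613+o[0]-.4546,.0795,.10,85.3))"
```

```text
t 12.8 tcp [0.4552 0.0594 0.0244] ya 87.78 zax [ 1.2e-03  1.0e-04 -1.0e+00] w 0.442 F [-1.3 -0.1  5.7] g 51.4
  d cm [-0.01  0.   -7.56] roll -0.0
  d cm [-15.75   2.61   0.  ] roll 0.044
```

Call:
{"name": "jog_arm", "arguments": {
  "series": [
    {"dx": 0,"dy": 0,"dz": -0.7,"roll": 0},
    {"dx": 0,"dy": 0,"dz": -1.5,"roll": 0},
    {"dx": 0,"dy": 0,"dz": -2,"roll": 0},
    {"dx": 0,"dy": 0,"dz": -2,"roll": 0},
    {"dx": 0,"dy": 0,"dz": -1.2,"roll": 0},
    {"dx": -1,"dy": 0.1,"dz": 0,"roll": 0},
    {"dx": -2,"dy": 0.35,"dz": 0,"roll": 0},
    {"dx": -2,"dy": 0.35,"dz": 0,"roll": 0},
    {"dx": -2,"dy": 0.35,"dz": 0,"roll": 0},
    {"dx": -2,"dy": 0.35,"dz": 0,"roll": 0},
    {"dx": -2,"dy": 0.35,"dz": 0,"roll": 0},
    {"dx": -2,"dy": 0.35,"dz": 0,"roll": 0},
    {"dx": -2,"dy": 0.35,"dz": 0,"roll": 0},
    {"dx": -0.9,"dy": 0.1,"dz": 0,"roll": 0.044},
    {"dx": 0,"dy": 0,"dz": 0,"roll": 0},
    {"dx": 0,"dy": 0,"dz": 0,"roll": 0},
    {"dx": 0,"dy": 0,"dz": 0,"roll": 0}
  ]
}}

```text
time_s: 14.5
tcp_pos: [0.6133, 0.0796, 0.0967]
ee_rot: [0.041, 0.999, -0.0, -0.001]
wrist_force: [0.2, -0.0, -1.5]
width: 0.433
gripper_force: 50.8
```

```bash
python3 -c "
from h import *
go((.6136,.0795,.0284,85.3))"
```

```text
t 14.5 tcp [0.6133 0.0796 0.0967] ya 85.29 zax [-2.2e-03 -2.0e-04 -1.0e+00] w 0.433 F [ 0.2 -0.  -1.5] g 50.8
  d cm [-0.05 -0.    6.83] roll -0.0
```

Call:
{"name": "jog_arm", "arguments": {
  "series": [
    {"dx": 0,"dy": 0,"dz": 0.7,"roll": 0},
    {"dx": 0,"dy": 0,"dz": 1.5,"roll": 0},
    {"dx": 0,"dy": 0,"dz": 1.5,"roll": 0},
    {"dx": 0,"dy": 0,"dz": 1,"roll": 0},
    {"dx": 0,"dy": 0,"dz": 0.7,"roll": 0},
    {"dx": 0,"dy": 0,"dz": 0.5,"roll": 0},
    {"dx": 0,"dy": 0,"dz": 0.3,"roll": 0},
    {"dx": 0,"dy": 0,"dz": 0.2,"roll": 0},
    {"dx": 0,"dy": 0,"dz": 0.1,"roll": 0},
    {"dx": 0,"dy": 0,"dz": 0.1,"roll": 0},
    {"dx": 0,"dy": 0,"dz": 0.1,"roll": 0},
    {"dx": 0,"dy": 0,"dz": 0.05,"roll": 0},
    {"dx": 0,"dy": 0,"dz": 0.05,"roll": 0},
    {"dx": 0,"dy": 0,"dz": 0,"roll": 0},
    {"dx": 0,"dy": 0,"dz": 0,"roll": 0}
  ]
}}

```text
time_s: 16.0
tcp_pos: [0.6144, 0.0797, 0.0298]
ee_rot: [0.041, 0.999, 0.0, 0.0]
wrist_force: [-0.5, 0.3, -2.2]
width: 0.439
gripper_force: 50.8
```

Call:
{"name": "jog_arm", "arguments": {
  "series": [
    {"dx": 0,"dy": 0,"dz": 0.05,"roll": 0},
    {"dx": 0,"dy": 0,"dz": 0.05,"roll": 0},
    {"dx": 0,"dy": 0,"dz": 0.05,"roll": 0},
    {"dx": 0,"dy": 0,"dz": 0.05,"roll": 0},
    {"dx": 0,"dy": 0,"dz": 0,"roll": 0},
    {"dx": 0,"dy": 0,"dz": 0,"roll": 0}
  ]
}}

```text
time_s: 16.6
tcp_pos: [0.6144, 0.0797, 0.0285]
ee_rot: [0.041, 0.999, -0.0, -0.0]
wrist_force: [-2.9, -0.1, 5.6]
width: 0.441
gripper_force: 51.5
```

Call:
{"name": "jog_arm", "arguments": {
  "series": [
    {"dx": 0,"dy": 0,"dz": 0,"roll": 0},
    {"dx": 0,"dy": 0,"dz": 0,"roll": 0},
    {"dx": 0,"dy": 0,"dz": 0,"roll": 0},
    {"dx": 0,"dy": 0,"dz": 0,"roll": 0},
    {"dx": 0,"dy": 0,"dz": 0,"roll": 0},
    {"dx": 0,"dy": 0,"dz": -0.3,"roll": 0},
    {"dx": 0,"dy": 0,"dz": -0.7,"roll": 0},
    {"dx": 0,"dy": 0,"dz": -1.5,"roll": 0},
    {"dx": 0,"dy": 0,"dz": -2.2,"roll": 0},
    {"dx": 0,"dy": 0,"dz": -2.5,"roll": 0},
    {"dx": 0,"dy": 0,"dz": -2.5,"roll": 0},
    {"dx": 0,"dy": 0,"dz": -2.5,"roll": 0},
    {"dx": 0,"dy": 0,"dz": -2.5,"roll": 0},
    {"dx": 0,"dy": 0,"dz": -2.5,"roll": 0},
    {"dx": 0,"dy": 0,"dz": -2,"roll": 0},
    {"dx": 0,"dy": 0,"dz": 0,"roll": 0},
    {"dx": 0,"dy": 0,"dz": 0,"roll": 0}
  ],
  "gripper": 0.8
}}

```text
time_s: 18.3
tcp_pos: [0.6147, 0.0797, 0.2209]
ee_rot: [0.041, 0.999, 0.0, 0.001]
wrist_force: [-0.5, 0.0, -0.1]
width: 0.795
gripper_force: 0.0
```

```bash
python3 -c "
from h import *
go((.56,-.2382,.22,1.3),(.56,-.2382,.145,1.3))"
```

```text
t 18.3 tcp [0.6147 0.0797 0.2209] ya 85.26 zax [ 2.1e-03  2.0e-04 -1.0e+00] w 0.795 F [-0.5  0.  -0.1] g 0.0
  d cm [  2.82 -32.13   0.07] roll 1.465
  d cm [0.  0.  7.5] roll 0.0
```

Call:
{"name": "jog_arm", "arguments": {
  "series": [
    {"dx": 0.1,"dy": -1.2,"dz": 0,"roll": 0},
    {"dx": 0.2,"dy": -2.5,"dz": 0,"roll": 0},
    {"dx": 0.25,"dy": -3,"dz": 0,"roll": 0},
    {"dx": 0.25,"dy": -3,"dz": 0,"roll": 0},
    {"dx": 0.25,"dy": -3,"dz": 0,"roll": 0},
    {"dx": 0.25,"dy": -3,"dz": 0,"roll": 0},
    {"dx": 0.25,"dy": -3,"dz": 0,"roll": 0},
    {"dx": 0.25,"dy": -3,"dz": 0,"roll": 0},
    {"dx": 0.25,"dy": -3,"dz": 0,"roll": 0},
    {"dx": 0.25,"dy": -3,"dz": 0,"roll": 0},
    {"dx": 0.3,"dy": -2.5,"dz": 0,"roll": 0},
    {"dx": 0.2,"dy": -1.9,"dz": 0,"roll": 0},
    {"dx": 0,"dy": 0,"dz": 0,"roll": 0}
  ]
}}

```text
time_s: 19.6
tcp_pos: [0.5579, -0.2404, 0.2177]
ee_rot: [0.043, 0.999, 0.0, -0.002]
wrist_force: [-0.2, -0.1, -0.8]
width: 0.805
gripper_force: 0.0
```

Call:
{"name": "jog_arm", "arguments": {
  "series": [
    {"dx": 0,"dy": 0,"dz": 0,"roll": 0.06},
    {"dx": 0,"dy": 0,"dz": 0,"roll": 0.12},
    {"dx": 0,"dy": 0,"dz": 0,"roll": 0.12},
    {"dx": 0,"dy": 0,"dz": 0,"roll": 0.12},
    {"dx": 0,"dy": 0,"dz": 0,"roll": 0.12},
    {"dx": 0,"dy": 0,"dz": 0,"roll": 0.12},
    {"dx": 0,"dy": 0,"dz": 0,"roll": 0.12},
    {"dx": 0,"dy": 0,"dz": 0,"roll": 0.12},
    {"dx": 0,"dy": 0,"dz": 0,"roll": 0.12},
    {"dx": 0,"dy": 0,"dz": 0,"roll": 0.12},
    {"dx": 0,"dy": 0,"dz": 0,"roll": 0.12},
    {"dx": 0,"dy": 0,"dz": 0,"roll": 0.12},
    {"dx": 0,"dy": 0,"dz": 0,"roll": 0.085},
    {"dx": 0,"dy": 0,"dz": 0,"roll": 0},
    {"dx": 0,"dy": 0,"dz": 0,"roll": 0}
  ],
  "gripper": 0.6
}}

```text
time_s: 21.1
tcp_pos: [0.5594, -0.2373, 0.2188]
ee_rot: [0.698, 0.716, -0.0, -0.001]
wrist_force: [-0.1, -0.2, -0.2]
width: 0.601
gripper_force: 0.0
```

Run:
```python
from h import *
S={n:arm.snapshot(n) for n in('scene','top')}
go((.56,-.2382,.145,1.3))
r=lambda n,x0,y0,w,h,k:cv2.convertScaleAbs(cv2.resize(S[n]['color'][y0:y0+h,x0:x0+w],None,fx=k,fy=k,interpolation=0),alpha=1.6)
cv2.imwrite('pics/h2.png',np.hstack([r('scene',140,170,270,190,1.9*1.55)[:560,:]]) if 0 else r('scene',150,150,260,190,3))
```

```text
t 21.2 tcp [ 0.5597 -0.2376  0.2192] ya 1.41 zax [-9.e-04  5.e-04 -1.e+00] w 0.604 F [0.4 0.3 0.5] g 0.0
  d cm [-0.07  0.04  7.42] roll 0.002
```

View pics/h2.png

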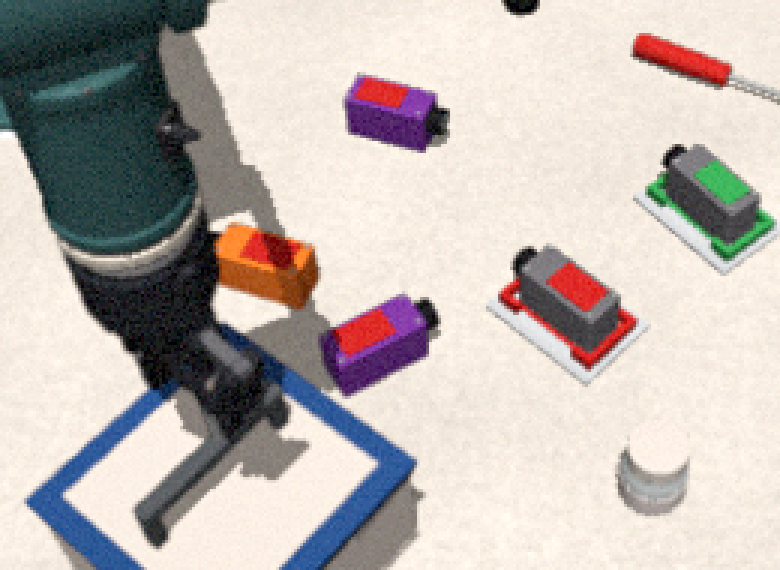

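Both modules stand upright in their nests: red at crop (570,300), green at (710,195). The gripper straddles the handle line at about (240,410), so I'll descend onto the bar.

Call:
{"name": "jog_arm", "arguments": {
  "series": [
    {"dx": -0.1,"dy": 0,"dz": 0.7,"roll": 0},
    {"dx": 0,"dy": 0,"dz": 1.4,"roll": 0},
    {"dx": 0,"dy": 0,"dz": 1.4,"roll": 0},
    {"dx": 0,"dy": 0,"dz": 1.4,"roll": 0},
    {"dx": 0,"dy": 0,"dz": 1.2,"roll": 0},
    {"dx": 0,"dy": 0,"dz": 0.8,"roll": 0},
    {"dx": 0,"dy": 0,"dz": 0.5,"roll": 0},
    {"dx": 0,"dy": 0,"dz": 0,"roll": 0},
    {"dx": 0,"dy": 0,"dz": 0,"roll": 0}
  ]
}}

```text
time_s: 22.1
tcp_pos: [0.5603, -0.2391, 0.1462]
ee_rot: [0.699, 0.715, 0.0, 0.0]
wrist_force: [-0.5, 0.2, 0.3]
width: 0.603
gripper_force: 0.0
```

Call:
{"name": "jog_arm", "arguments": {
  "series": [
    {"dx": 0,"dy": 0,"dz": 0,"roll": 0},
    {"dx": 0,"dy": 0,"dz": 0,"roll": 0},
    {"dx": 0,"dy": 0,"dz": 0,"roll": 0},
    {"dx": 0,"dy": 0,"dz": 0,"roll": 0},
    {"dx": 0,"dy": 0,"dz": 0,"roll": 0},
    {"dx": 0,"dy": 0,"dz": 0,"roll": 0},
    {"dx": 0,"dy": 0,"dz": 0,"roll": 0},
    {"dx": 0,"dy": 0,"dz": 0,"roll": 0},
    {"dx": 0,"dy": 0,"dz": 0,"roll": 0},
    {"dx": 0,"dy": 0,"dz": 0,"roll": 0}
  ],
  "gripper": 0,
  "squeeze": 100
}}

```text
time_s: 23.1
tcp_pos: [0.5602, -0.2392, 0.1468]
ee_rot: [0.699, 0.715, 0.0, 0.0]
wrist_force: [-2.5, -0.0, 5.6]
width: 0.14
gripper_force: 98.1
```

```bash
python3 -c "
from h import *
go((.56,-.2382,.175,1.3))"
```

```text
t 23.1 tcp [ 0.5602 -0.2392  0.1468] ya 1.31 zax [ 7.e-04 -5.e-04 -1.e+00] w 0.14 F [-2.5 -0.   5.6] g 98.1
  d cm [ 0.09 -0.02 -2.82] roll 0.0
```

Call:
{"name": "jog_arm", "arguments": {
  "series": [
    {"dx": 0,"dy": 0,"dz": -0.05,"roll": 0},
    {"dx": 0,"dy": 0,"dz": -0.05,"roll": 0},
    {"dx": 0,"dy": 0,"dz": -0.05,"roll": 0},
    {"dx": 0,"dy": 0,"dz": -0.05,"roll": 0},
    {"dx": 0,"dy": 0,"dz": -0.05,"roll": 0},
    {"dx": 0,"dy": 0,"dz": 0,"roll": 0},
    {"dx": 0,"dy": 0,"dz": 0,"roll": 0}
  ]
}}

```text
time_s: 23.8
tcp_pos: [0.5599, -0.2388, 0.1472]
ee_rot: [0.699, 0.715, -0.0, -0.0]
wrist_force: [4.1, -2.1, -10.1]
width: 0.145
gripper_force: 97.5
```

Call:
{"name": "jog_arm", "arguments": {
  "series": [
    {"dx": 0,"dy": 0,"dz": -0.05,"roll": 0},
    {"dx": 0,"dy": 0,"dz": -0.05,"roll": 0},
    {"dx": 0,"dy": 0,"dz": -0.05,"roll": 0},
    {"dx": 0,"dy": 0,"dz": -0.03,"roll": 0},
    {"dx": 0,"dy": 0,"dz": 0,"roll": 0}
  ]
}}

```text
time_s: 24.3
tcp_pos: [0.5592, -0.2385, 0.1494]
ee_rot: [0.699, 0.715, -0.0, -0.001]
wrist_force: [2.6, -0.9, -13.3]
width: 0.142
gripper_force: 97.6
```

Call:
{"name": "jog_arm", "arguments": {
  "series": [
    {"dx": 0,"dy": 0,"dz": -0.04,"roll": 0},
    {"dx": 0,"dy": 0,"dz": -0.04,"roll": 0},
    {"dx": 0,"dy": 0,"dz": -0.04,"roll": 0},
    {"dx": 0,"dy": 0,"dz": -0.04,"roll": 0},
    {"dx": 0,"dy": 0,"dz": -0.04,"roll": 0},
    {"dx": 0,"dy": 0,"dz": 0,"roll": 0}
  ]
}}

```text
time_s: 24.9
tcp_pos: [0.5596, -0.2389, 0.1524]
ee_rot: [0.699, 0.715, -0.0, -0.0]
wrist_force: [-0.8, -0.9, -9.6]
width: 0.137
gripper_force: 98.3
```

Call:
{"name": "jog_arm", "arguments": {
  "series": [
    {"dx": 0,"dy": 0,"dz": -0.04,"roll": 0},
    {"dx": 0,"dy": 0,"dz": -0.04,"roll": 0},
    {"dx": 0,"dy": 0,"dz": -0.04,"roll": 0},
    {"dx": 0,"dy": 0,"dz": -0.04,"roll": 0},
    {"dx": 0,"dy": 0,"dz": -0.04,"roll": 0},
    {"dx": 0,"dy": 0,"dz": 0,"roll": 0}
  ]
}}

```text
time_s: 25.5
tcp_pos: [0.5601, -0.239, 0.1547]
ee_rot: [0.699, 0.715, -0.0, 0.0]
wrist_force: [-2.2, -1.1, -4.8]
width: 0.141
gripper_force: 98.8
```

Call:
{"name": "jog_arm", "arguments": {
  "series": [
    {"dx": 0,"dy": 0,"dz": -0.04,"roll": 0},
    {"dx": 0,"dy": 0,"dz": -0.04,"roll": 0},
    {"dx": 0,"dy": 0,"dz": -0.04,"roll": 0},
    {"dx": 0,"dy": 0,"dz": -0.04,"roll": 0},
    {"dx": 0,"dy": 0,"dz": -0.04,"roll": 0},
    {"dx": 0,"dy": 0,"dz": -0.04,"roll": 0},
    {"dx": 0,"dy": 0,"dz": 0,"roll": 0}
  ]
}}

```text
time_s: 26.2
tcp_pos: [0.5602, -0.239, 0.1569]
ee_rot: [0.699, 0.715, 0.0, 0.0]
wrist_force: [-1.9, 0.1, -4.2]
width: 0.143
gripper_force: 98.9
```

Call:
{"name": "jog_arm", "arguments": {
  "series": [
    {"dx": 0,"dy": 0,"dz": -0.05,"roll": 0},
    {"dx": 0,"dy": 0,"dz": -0.1,"roll": 0},
    {"dx": 0,"dy": 0,"dz": -0.1,"roll": 0},
    {"dx": 0,"dy": 0,"dz": -0.1,"roll": 0},
    {"dx": 0,"dy": 0,"dz": -0.15,"roll": 0},
    {"dx": 0,"dy": 0,"dz": -0.15,"roll": 0},
    {"dx": 0,"dy": 0,"dz": -0.15,"roll": 0},
    {"dx": 0,"dy": 0,"dz": -0.15,"roll": 0},
    {"dx": 0,"dy": 0,"dz": -0.15,"roll": 0},
    {"dx": 0,"dy": 0,"dz": -0.15,"roll": 0},
    {"dx": 0,"dy": 0,"dz": -0.15,"roll": 0},
    {"dx": 0,"dy": 0,"dz": -0.15,"roll": 0},
    {"dx": 0,"dy": 0,"dz": -0.15,"roll": 0},
    {"dx": 0,"dy": 0,"dz": -0.1,"roll": 0},
    {"dx": 0,"dy": 0,"dz": -0.05,"roll": 0},
    {"dx": 0,"dy": 0,"dz": -0.05,"roll": 0},
    {"dx": 0,"dy": 0,"dz": 0,"roll": 0},
    {"dx": 0,"dy": 0,"dz": 0,"roll": 0},
    {"dx": 0,"dy": 0,"dz": 0,"roll": 0}
  ]
}}

```text
time_s: 28.1
tcp_pos: [0.56, -0.2389, 0.1754]
ee_rot: [0.699, 0.715, -0.0, -0.0]
wrist_force: [0.2, 0.1, -4.2]
width: 0.141
gripper_force: 99.1
```

Run:
```python
from h import *
S={n:arm.snapshot(n) for n in('scene','top')}
go((.56,-.2392,.1768,1.3)); print(np.abs(arm.get_obs()['dq']).max())
r=lambda n,x0,y0,w,h,k:cv2.convertScaleAbs(cv2.resize(S[n]['color'][y0:y0+h,x0:x0+w],None,fx=k,fy=k,interpolation=0),alpha=1.6)
cv2.imwrite('pics/h3.png',np.hstack([r('scene',150,220,150,160,3),r('top',395,140,115,160,3)]))
```

```text
t 28.2 tcp [ 0.56   -0.2389  0.1754] ya 1.31 zax [-1.e-04  1.e-04 -1.e+00] w 0.145 F [ 0.3 -0.4 -3.2] g 99.1
  d cm [-0.03  0.   -0.14] roll 0.0
0.0016794560781284306
```

View pics/h3.png

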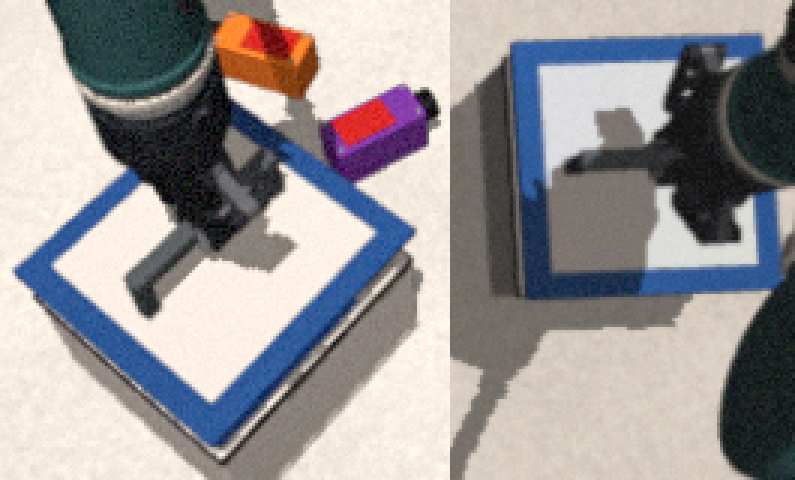

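The lid is lifted evenly, with a small uniform gap along the rim; its corners are at scene crop (15,270), (415,232) and (213,440). I'll check its height and level from both views.

Run:
```python
from h import *
np.set_printoptions(precision=4,suppress=True)
S={n:arm.snapshot(n) for n in('scene','top')}
s=lambda l:np.array(l,float)/3+[149.67,219.67]
t=lambda l:(np.array(l,float)-[450,0])/3+[394.67,139.67]
print('inlay +x+y,+x-y',tri(S['top'],t([(540,65),(752,55)]),S['scene'],s([(378,233),(213,404)])))
print('outer +x+y',tri(S['top'],t([(511,43)]),S['scene'],s([(415,231)])))
W=onz(S['scene'],s([(378,233),(213,404),(52,264)]),.142);print(W,np.linalg.norm(np.diff(W,axis=0),axis=1))
go((.56,-.2392,.1768,1.3))
```

```text
inlay +x+y,+x-y [[ 0.6346 -0.162   0.1404  0.0025]
 [ 0.6396 -0.3143  0.1485  0.0058]]
outer +x+y [[ 0.6514 -0.1432  0.1363  0.0007]]
[[ 0.6362 -0.1617  0.142 ]
 [ 0.6389 -0.3112  0.142 ]
 [ 0.4876 -0.3137  0.142 ]] [0.1495 0.1513]
t 28.3 tcp [ 0.56   -0.2389  0.1754] ya 1.32 zax [-0.0002  0.0001 -1.    ] w 0.143 F [ 0.6  0.  -2.9] g 99.1
  d cm [-0.03  0.   -0.14] roll 0.0
```

Call:
{"name": "jog_arm", "arguments": {
  "series": [
    {"dx": 0,"dy": 0,"dz": -0.05,"roll": 0},
    {"dx": 0,"dy": 0,"dz": -0.05,"roll": 0},
    {"dx": 0,"dy": 0,"dz": 0,"roll": 0},
    {"dx": 0,"dy": 0,"dz": 0,"roll": 0},
    {"dx": 0,"dy": 0,"dz": 0,"roll": 0},
    {"dx": 0,"dy": 0,"dz": 0,"roll": 0},
    {"dx": 0,"dy": 0,"dz": 0,"roll": 0}
  ]
}}

```text
time_s: 29.0
tcp_pos: [0.56, -0.2389, 0.1765]
ee_rot: [0.699, 0.715, -0.0, -0.0]
wrist_force: [0.5, -0.9, -3.5]
width: 0.137
gripper_force: 99.1
```

```bash
python3 -c "
from h import *
go(); print(arm.hand_in())"
```

```text
t 29.0 tcp [ 0.56   -0.2389  0.1765] ya 1.32 zax [-0. -0. -1.] w 0.137 F [ 0.5 -0.9 -3.5] g 99.1
the job is handed in; nothing more can be done
None
```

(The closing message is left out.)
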